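# Prove a lap arbor's taper: seat it, then break it loose with the ejector wedge

### The job

Before a grinding session, check that the lap arbor with the tapered shank seats and releases. Slide it forward from under the rack's lip, lift it out and, with a twisting push, seat it fully home in the spindle (flange flat on the spindle face), then let it go. Then, without touching the arbor, drive the ejector wedge in by its tail plate, to the end of its travel, so that it breaks the taper loose, and leave the arbor standing loose and upright in the spindle on the wedge, with the other things on the bench undisturbed.

Things in the scene. Friction and masses are not known exactly. Their poses are not given: they have to be found in the camera images.
- arbor: Loose steel arbor, 0.36 to 0.56 kg, upright in one of the rack's two forks. Origin: centre of the flange's underside; z up its axis. Above it the flange, 64 mm diameter, 8 thick (z 0 to 8 mm), then a plain round grip, 30 mm diameter (z 8 to 68), slimmer and taller than the other arbor's. Below it a taper, 40 mm diameter at z = 0, 24 mm at z = -56, ending in a flat tang.
- tang_end (a point): End of the arbor's flat tang, on its axis at z = -80 mm; axes as the arbor's. The tang is 22 mm wide along the arbor's y, 6 mm thick along its x, and ends in a round 7 mm nose that stands 4 mm proud on the axis.
- plain_arbor: Bystander in the other fork: arbor with a straight 22 mm shank 60 mm long, no tang, a 64 mm flange and a short neck and a squat head 48 mm in diameter, 22 high, its top at z = 46 mm. Origin: centre of its flange's underside. Leave it alone.
- rack: Fixed aluminium rack, 120 x 270 mm, 120 high; origin under its middle, on the bench; z up, open front to its own -x. Two forks, at its x = 0, y = +60 and -60 mm: slots 46 mm wide, open to -x, in a shelf with its top at z = 100 mm, front edge at x = -30. The arbors' flanges lie on this shelf.
- rack_lip (a point): Middle of the lip's front edge, on its underside: rack x = +19, y = 0, z = 112.5 mm. The lip, 8 mm thick, covers all the rack behind this edge and so the rear of both flanges: an arbor must be slid at least 16 mm (25 to 40 is good) to the rack's -x before it can be lifted.
- spindle: Fixed spindle head: grey block 90 x 90 mm, 130 high, on a 300 x 110 mm base; origin on the bench under the spindle axis; z up; the wedge slides along its x. Its bore fits the arbor's taper with about 0.6 mm clearance, but two sprung jaws at its +x and -x sides grip the taper over the last 4.5 mm: going home takes 10 to 24 N, then the taper stays locked.
- spindle_face (a point): Centre of the spindle's 48 mm mouth, in the plane of its flat steel face, 130 mm above the bench; axes parallel to the spindle's. Home: the flange lies flat on the face, the arbor's origin at this point.
- collar_top (a point): On the spindle axis 72 mm above the bench: top of the fixed drive collar, 8 mm thick, deep in the bore. The tang must pass its slot, 9 mm wide, 28 long, along the spindle's y but turned by an unknown angle up to 0.95 rad either way; it passes within about 0.15 rad (or half a turn on). Beside the slot the tang rests on the collar, the flange about 18 mm above the face.
- wedge (a joint): Travel in m of the captive ejector wedge: 0 drawn back, 0.065 at its end, growing along the spindle's +x. Friction 2 N; stays where left. Its top, 20 mm wide, rises 0.16 mm per mm; with the arbor home it meets the tang's nose at about 0.02, takes 10 to 25 N to break it loose, and at the end has lifted it about 6 mm.
- wedge_tail (a point): Middle of the top edge of the back face (spindle's -x side) of the wedge's upright tail plate: 44 mm wide, 12 thick, from 26 to 100 mm above the bench, 187 mm from the spindle axis when the wedge is drawn back. Moves with the wedge. Push on this back face, towards the spindle.
- lap: Bystander: loose flat aluminium lap disc, 120 mm in diameter, 10 thick, lying beyond the work; origin under its centre.
- dish: Bystander: small white bowl, 90 mm in diameter, 25 high, beyond the rack; origin under its centre.
Mind the look-alikes: they are no part of the job. What is shaped like the arbor but orange or turquoise is not meant.

How it is judged:
On the way, in this order (a step that is already met when the one before it is completed fails the run):
1. the tapered arbor is slid forward from under the lip, still at the height of its fork (x of arbor in the frame of rack between -0.09 and -0.014 m and z of arbor in the frame of rack below 0.115 m).
2. the arbor is fully home in the spindle (flange within 2 mm of the face), upright and let go, with the wedge still back (z of arbor in the frame of spindle_face below 0.002 m and horizontal distance between arbor and spindle_face below 0.004 m and angle between arbor's own z axis and vertical below 0.05 rad and contact force between the arm and arbor below 0.5 N and linear speed of arbor below 0.01 m/s and value of joint wedge below 0.011 m), for 0.2 s.
3. the wedge bears hard on the tang (over 8 N) while the arbor is still in its taper (within 4 mm of home) and the robot is not touching the arbor (contact force between wedge and arbor above 8 N and z of arbor in the frame of spindle_face below 0.004 m and horizontal distance between arbor and spindle_face below 0.004 m and contact force between the arm and arbor below 0.5 N).
At the end, for the whole second after the job is handed in: The wedge is driven in by more than 55 mm of its 65 mm, and the arbor, lifted 4.5 to 14 mm off its seat, stands loose in the spindle at rest, within 6 mm of the axis and 0.12 rad of upright, with nothing holding it (value of joint wedge above 0.055 m and z of arbor in the frame of spindle_face between 0.0045 and 0.014 m and horizontal distance between arbor and spindle_face below 0.006 m and angle between arbor's own z axis and vertical below 0.12 rad and linear speed of arbor below 0.01 m/s and contact force between the arm and arbor below 0.5 N); the robot touches nothing.
It fails at once if the plain arbor is disturbed (moved over 15 mm) (distance of plain_arbor from where it was at the start of the episode above 0.015 m).
It fails at once if the lap disc or the dish is disturbed (moved over 15 mm) (distance of any of lap, dish from where it was at the start of the episode above 0.015 m).
It fails at once if the tapered arbor is tipped over or dropped (angle between arbor's own z axis and vertical above 0.6 rad or height (world z) of arbor below 0.075 m).
It also fails if it takes over 61 s, if anything falls off the work surface, if the arm or the gripper's body presses on something with over 40 N, if the wrist force passes 120 N, or if a joint passes its speed limit or range.

### The arm

A 6-joint arm with a two-finger parallel gripper is mounted at the origin on the work surface. World frame = base frame: x ahead of the robot, y to its left, z up, the work surface at z = 0. Lengths are in m, angles in rad, forces in N, time in s.
With the tool pointing down it reaches from about 0.35 to 0.775 m from the base axis. Payload 5.5 kg.
Tool frame: the origin (TCP) lies where the fingers leave the gripper's body, on its centre line; the fingertips stand env.tip_reach ahead of it and the grasp point (between the pads) lies 54 mm ahead of it (env.tip_reach is the distance from the TCP to the fingertips, in m); z points along the fingers, y is the line along which they close (so a half turn about z gives the same grasp; the last joint's range is limited). The gripper opens to 85 mm and grips with 20 to 120 N. Pads are 22 mm wide; open, the fingers measure 114 mm over their backs; the gripper's body (76 mm by 85 mm) begins 54 mm behind the grasp point. The pads swing forward as they close: fully open they stand 13 mm farther back than shut.
Start: joints at [-1.333, 0.313, 0.046, 1.304, 0, 1.431], TCP at [0.212, -0.534, 0.304] pointing down, gripper open.
Joint ranges: [-2.76, 2.76], [-0.86, 1.69], [-1.03, 1.26], [-2.2, 2.34], [-1.47, 1.5], [-3.14, 3.14]. Speed limits (rad/s): [2.57, 2.57, 3.14, 3.14, 3.14, 3.14].

### API

Orientations are given as a unit quaternion [w, x, y, z].
In Python, from workcell import status, optics, hand_in, env gives the robot as it stands.
- The arm moves only by the shell command python3 -m handwheel 'ROWS' [FORCE]. ROWS is a JSON object whose one key "deltas" holds a list of rows, each a list of 5 numbers: the opening, from -1 (shut) to 1 (fully open), then the shift along the tool's x, y, z in units of 40 mm (1.0 is 40 mm), then the turn about the tool's z in units of 10 degrees (1.0 is 10 degrees). In form: {"deltas": [[jaw, x, y, z, roll], ...]}. A call has 1 to 20 rows; each row shifts and turns the commanded pose from where the row before left it, along the tool's axes as they then stand; what a row does not reach is not made up. A row lasts 1/8 s, in which the tool goes at most 62.5 mm and 10.7 degrees, less where a joint would pass 70% of its speed; a pose out of reach is approached as far as the arm can. A call is refused whole if a number of a shift passes 1 or a number of a turn 1, either way. A call with a gripper value outside its range is refused whole. The fingers move at their own pace and stop on an object; FORCE is the grip in N (left out, the last holds). Time passes only in rows, so rows that do not move let the fingers close. It gives the time, the measured TCP pose, the force, the opening and the grip force at its end, in the units of the state.
- status.get_state(): the state, without advancing time (a new reading comes with each control period).
- optics.read_camera(name): name is "scene" or "side" or "wrist"; returns a dict with "frame" (384x512x3 uint8, red, green, blue), "depth" (384x512 float32, m along the optical axis (not along the pixel's ray), 0 where there is no reading), "vfov" (degrees; the focal length in pixels is half the picture's height over the tangent of half this angle, whatever the lens; pixels are square), "cx", "cy" (the principal point, pixels), "k1" (the pictures are not rectified: a ray, as slopes to the right and down, at radius r is drawn at 1 + k1 r^2 times it, then the intrinsics apply), "origin" and "attitude" of the camera in the world. Camera axes: x right, y down, z forward; pixel columns grow to the right and rows downward; lengths in m; the calibration is good to about 2 mm. A picture is of the moment at which its call begins.
- hand_in(): hands the job in; it is judged then, once.
The state is a dict: "clock": time; "joint_pos": joint angles; "qvel": joint speeds; "tau": joint torques, N m; "tcp_pos": TCP position; "orientation": TCP orientation; "wrist_force": force on the tool from outside, world axes, zero at the start; "ft_torque": the same for the moment, N m; "finger_gap": finger opening in m; "grip_force": force on a finger pad.
Only numpy, scipy, OpenCV 4.12 (cv2) and the standard library are available. Lean on these libraries where they do the work, as an engineer would, in place of code of your own. Each camera call takes 0.05 s, during which the arm holds its last target. There are 200 camera calls.

## Working session

There is one attempt and no reset: what is moved stays moved. The work goes in short steps, Python scripts to look and compute and a shell command to move; the robot and the scene stay as the last step left them, time stands still between calls to the robot, and variables do not carry over. Pictures are saved under pics/ and viewed, at most 12 in all, crops included, and the job is handed in when it is done.

```bash
mkdir -p pics; ls; python3 - <<'E'
from workcell import status, optics, env
import cv2,numpy as np
print(status.get_state()); print(env.tip_reach)
for n in ["scene","side","wrist"]:
    c=optics.read_camera(n); np.savez(f"{n}0.npz",**c)
    print(n,{k:v for k,v in c.items() if k not in("frame","depth")})
    cv2.imwrite(f"pics/{n}0.png",c["frame"][:,:,::-1])
E
```

```text
pics
{'clock': 0.0, 'joint_pos': array([-1.33260921e+00,  3.13970592e-01,  4.49298028e-02,  1.30359436e+00,
        3.44624283e-06,  1.43119122e+00]), 'qvel': array([-0.00040791, -0.00173782,  0.00126831, -0.0010831 ,  0.00149181,
       -0.00166287]), 'tau': array([ 1.53215897e-04, -4.80634582e+01,  2.98530364e+01,  1.94687967e-02,
       -2.21446123e-05,  6.42844668e-06]), 'tcp_pos': array([ 0.21199351, -0.53406323,  0.3030056 ]), 'orientation': array([-9.18381355e-04,  9.82211701e-01,  1.87774675e-01, -4.35794242e-05]), 'wrist_force': array([-0.19801789,  0.99056034,  0.23449429]), 'ft_torque': array([ 0.03747269, -0.00505041,  0.0107071 ]), 'grip_force': 0.0, 'finger_gap': 0.08520206824326301}
0.0726
scene {'vfov': 51.239540645918304, 'cx': 263.61529004654346, 'cy': 196.70470708879043, 'k1': -0.08393721079513534, 'origin': array([1.19948196, 0.60167504, 0.78994667]), 'attitude': array([-0.18748289,  0.38280535,  0.82072033, -0.38043183])}
side {'vfov': 51.18300021215614, 'cx': 259.4850898890525, 'cy': 192.29081530689766, 'k1': -0.12229970847165016, 'origin': array([0.49477099, 0.86662615, 0.74054566]), 'attitude': array([ 0.0186182 , -0.01755168,  0.90472831, -0.42521992])}
wrist {'vfov': 70.123384067715, 'cx': 257.9661072794493, 'cy': 193.54036479337702, 'k1': -0.00620026528558486, 'origin': array([ 0.273295  , -0.5103235 ,  0.37390758]), 'attitude': array([ 0.10663466,  0.82067153, -0.55654705, -0.07336671])}
```

View pics/scene0.png

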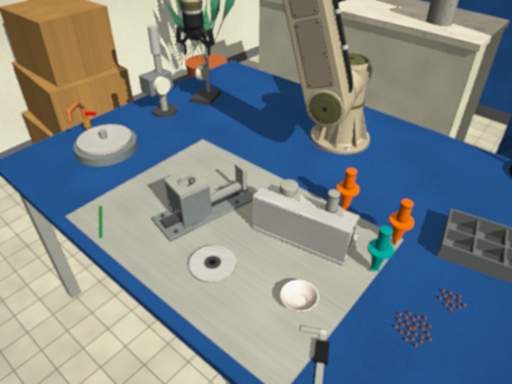

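View pics/side0.png

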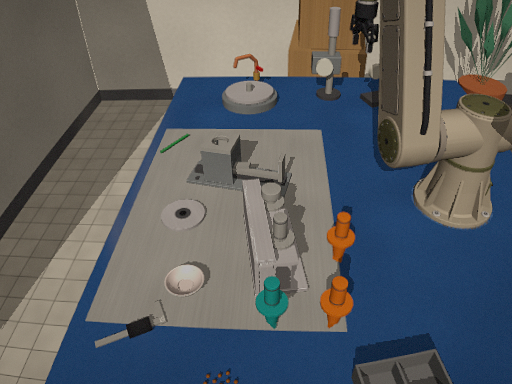

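The scene view shows the rack with two grey arbors: a squat head at (290,188) and a slim, taller grip at (333,202). In the side view they are at (271,192) and (280,222). The look-alikes are orange at scene (348,188) and (402,220), and turquoise at (381,246). The slim grey one in the rack fits the arbor. The spindle is at scene (187,195) with its wedge tail at (242,180), which faces the robot.

```bash
cat > h.py <<'E'
import numpy as np, cv2
from scipy.spatial.transform import Rotation as R
def rot(q): return R.from_quat(q,scalar_first=True).as_matrix()
def K(c):
    f=c["frame"].shape[0]/2/np.tan(np.radians(float(c["vfov"]))/2)
    return f,float(c["cx"]),float(c["cy"]),float(c["k1"])
def slopes(c,u,v):
    f,cx,cy,k=K(c); x=(np.asarray(u,float)-cx)/f; y=(np.asarray(v,float)-cy)/f
    rd=np.hypot(x,y); r=rd.copy()
    for _ in range(20): r=rd/(1+k*r*r)
    s=1/(1+k*r*r); return x*s,y*s
def cloud(c):
    h,w=c["depth"].shape; v,u=np.mgrid[:h,:w]; x,y=slopes(c,u,v); d=c["depth"]
    P=np.stack([x*d,y*d,d],-1)@rot(c["attitude"]).T+c["origin"]; P[d<=0]=np.nan; return P
def ray(c,u,v,z):
    x,y=slopes(c,u,v); d=np.stack([x,y,np.ones_like(x)],-1)@rot(c["attitude"]).T
    return c["origin"]+d*((z-c["origin"][2])/d[...,2])[...,None]
E
python3 - <<'E'
from h import *
S={n:dict(np.load(f"{n}0.npz")) for n in("scene","side")}
# crops + top-down height map
a=S["side"]["frame"][120:310,170:350]; b=S["scene"]["frame"][150:280,150:370]
a=cv2.resize(a,None,fx=3,fy=3,interpolation=2); b=cv2.resize(b,None,fx=3,fy=3,interpolation=2)
cv2.imwrite("pics/c1.png",a[:,:,::-1]); cv2.imwrite("pics/c2.png",b[:,:,::-1])
for n,c in S.items():
    P=cloud(c).reshape(-1,3); ok=(P[:,0]>.2)&(P[:,0]<.95)&(abs(P[:,1])<.6)
    P=P[ok]; print(n,"table z",np.nanmedian(P[(P[:,2]<.02)][:,2]))
    H=np.zeros((600,800),np.uint8)
    for p in P[np.argsort(P[:,2])]:
        i=int((p[0]-.35)*1500);j=int((.25-p[1])*1300)
        i=int((.95-p[0])*1000); j=int((.4-p[1])*1000)
        if 0<=i<600 and 0<=j<800: cv2.circle(H,(j,i),1,int(np.clip(p[2]/.2*255,0,255)),-1)
    cv2.imwrite(f"pics/top_{n}.png",H)
H=np.hstack([cv2.imread(f"pics/top_{n}.png")[0:600,100:700] for n in S]); cv2.imwrite("pics/top.png",cv2.applyColorMap(cv2.resize(H,(800,400)),cv2.COLORMAP_JET))
E
```

```text
scene table z -0.00019972917430832737
side table z 0.0013297541984643724
```

View pics/top.png

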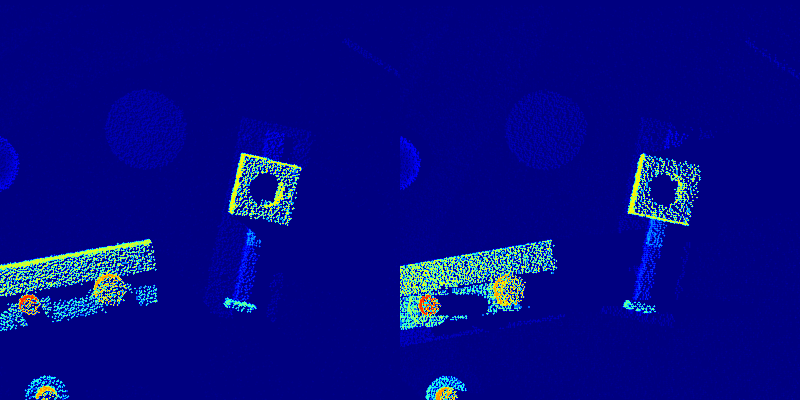

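View pics/c1.png

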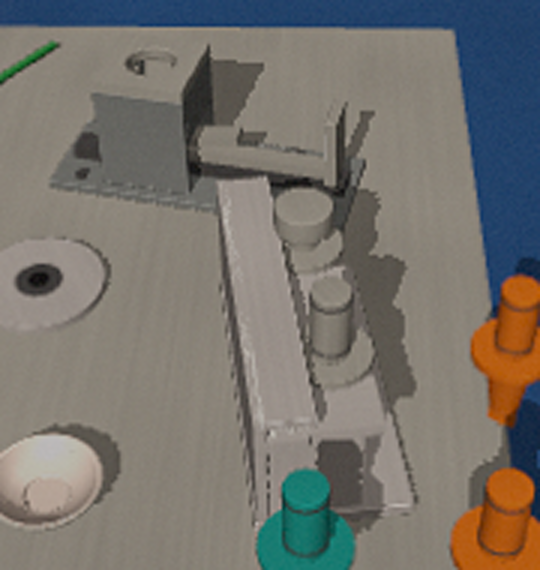

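The enlarged crop confirms it: the slim tall grip at crop (331,310) is the tapered arbor, grey and in the rack. The squat head at crop (303,210) is the plain arbor. Next I measure poses.

```bash
cat > meas.py <<'E'
from h import *
def circ(p):
    A=np.c_[2*p,np.ones(len(p))]; s=np.linalg.lstsq(A,(p**2).sum(1),rcond=None)[0]
    return s[:2],np.sqrt(s[2]+s[:2]@s[:2])
if __name__=="__main__":
  for n in("scene","side"):
    c=dict(np.load(f"{n}0.npz")); P=cloud(c); F=c["frame"].astype(int)
    sat=F.max(-1)-F.min(-1); P=P[(sat<60)&np.isfinite(P[...,2])]
    P=P[(P[:,0]>.4)&(P[:,0]<.9)&(abs(P[:,1])<.4)]
    def band(a,b,m): 
        q=P[(P[:,2]>a)&(P[:,2]<b)]; return q[m(q)]
    def rect(q,name):
        r=cv2.minAreaRect(q[:,:2].astype(np.float32)); print(n,name,len(q),np.round(r[0],4),np.round(r[1],4),r[2],"z",np.median(q[:,2]).round(4))
    q=band(.124,.136,lambda q:(q[:,1]<.08)&(q[:,0]>.65)); rect(q,"spindle")
    q=band(.114,.126,lambda q:(q[:,1]>.06)); 
    # strip outliers by RANSAC-free: percentiles after PCA
    rect(q,"rack lip")
    q=band(.085,.105,lambda q:(q[:,1]<.08)&(q[:,0]<.6)); rect(q,"tail")
    q=band(.158,.18,lambda q:q[:,1]>.06); 
    t=q[q[:,2]>q[:,2].max()-.006]; print(n,"arbor top c",t.mean(0).round(4),len(t)); rect(t,"arbtop")
    print(n,"circfit",circ(q[:,:2]))
    q=band(.137,.155,lambda q:q[:,1]>.06); rect(q,"plain+")
E
python3 meas.py
```

```text
scene spindle 393 [ 0.6756 -0.1003] [0.0934 0.0698] 77.33135223388672 z 0.1296
scene rack lip 1455 [0.5289 0.2314] [0.0683 0.334 ] 10.366355895996094 z 0.1201
scene tail 120 [0.5052 0.0193] [0.1925 0.0825] 57.74037551879883 z 0.0986
scene arbor top c [0.4928 0.2562 0.1677] 82
scene arbtop 82 [0.4916 0.2552] [0.0285 0.0286] 23.341890335083008 z 0.1676
scene circfit (array([0.49295427, 0.25611131]), np.float64(0.011761928509916492))
scene plain+ 267 [0.5124 0.2556] [0.0463 0.2879] 1.4026488065719604 z 0.1452
side spindle 336 [ 0.6776 -0.0999] [0.0971 0.0678] 81.03207397460938 z 0.1308
side rack lip 1724 [0.5262 0.199 ] [0.0814 0.2736] 9.880559921264648 z 0.121
side tail 72 [0.5221 0.0057] [0.1908 0.0407] 57.48923873901367 z 0.0997
side arbor top c [0.4918 0.2565 0.1683] 115
side arbtop 115 [0.492  0.2559] [0.0291 0.0268] 62.08635711669922 z 0.1683
side circfit (array([0.49175184, 0.25703333]), np.float64(0.011363913622935162))
side plain+ 342 [0.5032 0.2541] [0.0476 0.2859] 5.078275203704834 z 0.1462
```

```bash
python3 - <<'E'
from h import *
from workcell import status
s=status.get_state(); w=dict(np.load("wrist0.npz"))
T=rot(s["orientation"]); print("tool x,y,z cols",T.round(3).tolist())
print("cam off in tool",T.T@(w["origin"]-s["tcp_pos"])); print("cam axes in tool",(T.T@rot(w["attitude"])).round(3).tolist())
for n in("scene","side"):
    c=dict(np.load(f"{n}0.npz")); P=cloud(c); F=c["frame"].astype(int)
    P=P[(F.max(-1)-F.min(-1)<60)&np.isfinite(P[...,2])]
    q=P[(abs(P[:,2]-.130)<.004)&(abs(P[:,0]-.67)<.07)&(abs(P[:,1]+.0985)<.07)]
    for lo in (0,1):
        r=cv2.minAreaRect(q[:,:2].astype(np.float32)); print(n,"face",r)
        break
    q=P[(abs(P[:,2]-.093)<.010)&(abs(P[:,0]-.495)<.04)&(abs(P[:,1]+.06)<.045)]
    print(n,"tail",cv2.minAreaRect(q[:,:2].astype(np.float32)),len(q))
    q=P[(P[:,2]>.118)&(P[:,2]<.123)&(P[:,1]>.05)&(P[:,0]>.49)&(P[:,0]<.62)]
    # lip band: drop arbor neighbourhoods
    q=q[(np.hypot(q[:,0]-.4925,q[:,1]-.2562)>.04)]
    v=cv2.fitLine(q[:,:2].astype(np.float32),cv2.DIST_HUBER,0,.01,.01).ravel(); print(n,"lip dir deg",np.degrees(np.arctan2(v[1],v[0])),v, cv2.minAreaRect(q[:,:2].astype(np.float32)))
E
```

```text
tool x,y,z cols [[0.929, 0.369, -0.0], [0.369, -0.929, 0.001], [0.0, -0.001, -1.0]]
cam off in tool [ 0.06574884  0.00033104 -0.07065904]
cam axes in tool [[0.001, -0.966, -0.257], [1.0, 0.001, -0.0], [0.0, -0.257, 0.966]]
scene face ((0.6646475195884705, -0.09845379739999771), (0.09456957876682281, 0.09207804501056671), 77.33135223388672)
scene tail ((0.49070829153060913, -0.059867847710847855), (0.046757522970438004, 0.01393222901970148), 76.63450622558594) 80
scene lip dir deg -80.75062 [ 0.16073185 -0.9869981   0.5463401   0.20504405] ((0.539216160774231, 0.2349543571472168), (0.04669450223445892, 0.3370938003063202), 9.825613975524902)
side face ((0.6660687327384949, -0.09891064465045929), (0.09587900340557098, 0.0927610695362091), 77.3656005859375)
side tail ((0.48965558409690857, -0.05987448990345001), (0.04640967398881912, 0.012246528640389442), 78.0340347290039) 74
side lip dir deg -80.50794 [ 0.16491084 -0.98630846  0.5440511   0.21483764] ((0.537703812122345, 0.24164363741874695), (0.044008150696754456, 0.35363030433654785), 9.967206001281738)
```

View pics/c2.png

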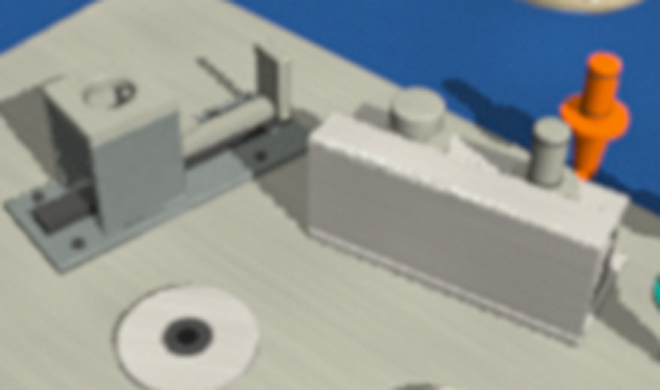

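Crop c2 agrees: spindle mouth near scene (186,182), wedge tail at (241,177). The spindle is at about (0.665,-0.099) with yaw -12.5°, and the rack yaw is about 9.6°. Next I move the wrist camera over the bore to read the slot angle.

```bash
python3 -m handwheel '{"deltas": [[1,0.92,-0.42,0.1,0],[1,0.92,-0.42,0.1,0],[1,0.92,-0.42,0.1,0],[1,0.92,-0.42,0.1,0],[1,0.92,-0.42,0.1,0],[1,0.92,-0.42,0.1,0],[1,0.92,-0.42,0.1,0],[1,0.92,-0.42,0.1,0],[1,0.92,-0.42,0.1,0],[1,0.92,-0.42,0.1,0],[1,0.92,-0.42,0.1,0],[1,0.92,-0.42,0.1,0],[1,0.92,-0.42,0.1,0],[1,0.92,-0.42,0.1,0],[1,0,0,0,0],[1,0,0,0,0]]}'
python3 - <<'E'
from h import *
from workcell import optics
c=optics.read_camera("wrist"); np.savez("w1.npz",**c)
P=cloud(c); print(c["origin"])
D=np.nan_to_num(P[...,2]); 
a=c["frame"][:,:,::-1]; 
f,cx,cy,k=K(c); 
A=rot(c["attitude"]); d=A.T@(np.array([.6654,-.0987,.1])-c["origin"]); u,v=int(cx+f*d[0]/d[2]),int(cy+f*d[1]/d[2]); print(u,v)
v0,u0=max(v-40,0),u-40
crop=cv2.resize(a[v0:v0+80,u0:u0+80],(400,400),interpolation=cv2.INTER_CUBIC)
crop=np.clip(255*(crop/255.)**.5,0,255).astype(np.uint8)
dz=cv2.resize(np.clip(D[v0:v0+80,u0:u0+80]/.14*255,0,255).astype(np.uint8),(400,400),interpolation=0)
cv2.imwrite("pics/bore.png",np.hstack([crop,cv2.applyColorMap(dz,cv2.COLORMAP_JET)])); print(u0,v0)
E
```

```text
clock: 2.15
tcp_pos: [0.6038, -0.1258, 0.2475]
orientation: [-0.0, 0.982, 0.188, -0.001]
wrist_force: [-0.6, -0.1, 0.0]
finger_gap: 0.0855
grip_force: 0.0
[ 0.6651531  -0.10185853  0.31815778]
254 118
214 78
```

View pics/bore.png

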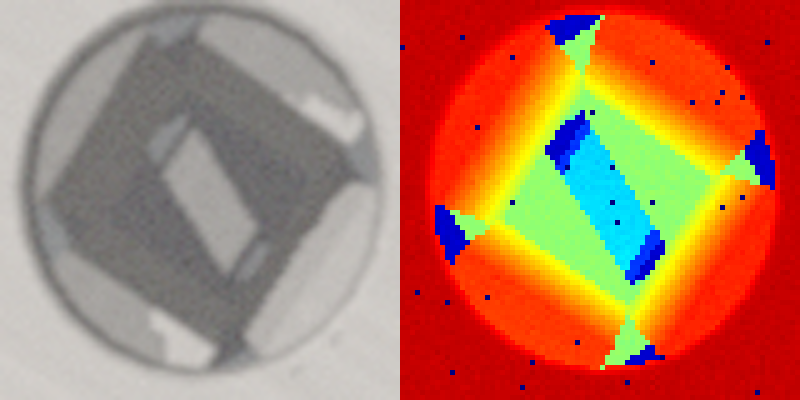

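The picture shows the slot clearly, running from crop (165,130) to (250,270) between the two jaws. I fit the slot angle and the mouth centre.

```bash
python3 - <<'E'
from h import *
from meas import circ
c=dict(np.load("w1.npz")); P=cloud(c)
r=np.hypot(P[...,0]-.6654,P[...,1]+.0987)
# mouth: rays onto z=.13 of the border between face and bore
m=((P[...,2]<.1265)&(r<.035)).astype(np.uint8); m=cv2.morphologyEx(m,cv2.MORPH_CLOSE,np.ones((5,5)))
cs,_=cv2.findContours(m,cv2.RETR_EXTERNAL,cv2.CHAIN_APPROX_NONE); k=max(cs,key=cv2.contourArea)[:,0]
q=ray(c,k[:,0],k[:,1],.13); print("mouth",circ(q[:,:2]), "face z",np.nanmedian(P[(r>.028)&(r<.04)][:,2]))
s=P[(P[...,2]<.068)&(r<.017)]; 
print("slot floor z",np.median(s[:,2]),np.median(P[(r<.017)&(P[...,2]>.068)&(P[...,2]<.078)][:,2]))
mm=((P[...,2]<.068)&(r<.018)).astype(np.uint8); cs,_=cv2.findContours(mm,cv2.RETR_EXTERNAL,cv2.CHAIN_APPROX_NONE); k=max(cs,key=cv2.contourArea)[:,0]
q=ray(c,k[:,0],k[:,1],.072)[:,:2].astype(np.float32); print("slot rect",cv2.minAreaRect(q))
d=q-q.mean(0); w,V=np.linalg.eigh(d.T@d); v=V[:,1]; print("slot dir world deg",np.degrees(np.arctan2(v[1],v[0]))%180,"ctr",q.mean(0))
E
```

```text
mouth (array([ 0.66651698, -0.09847542]), np.float64(0.023171909256403757)) face z 0.13074381371288257
slot floor z 0.04778337201974764 0.07278022536405371
slot rect ((0.6659429669380188, -0.09908826649188995), (0.027463413774967194, 0.00877853948622942), 54.80213928222656)
slot dir world deg 53.070362 ctr [ 0.6662795  -0.09861026]
```

```bash
python3 -m handwheel '{"deltas": [[1,0,0,0,-1],[1,0,0,0,-1],[1,0,0,0,-1],[1,0,0,0,-1],[1,0,0,0,-1],[1,0,0,0,-1],[1,0,0,0,-1],[1,0,0,0,-1],[1,0,0,0,-1],[1,0,0,0,-1],[1,0,0,0,-1],[1,0,0,0,-1],[1,0,0,0,-1],[1,0,0,0,-1],[1,0,0,0,-1],[1,0,0,0,-1],[1,0,0,0,-0.8]]}' && python3 -m handwheel '{"deltas": [[1,0.1,0.9,-0.04,0],[1,0.1,0.9,-0.04,0],[1,0.1,0.9,-0.04,0],[1,0.1,0.9,-0.04,0],[1,0.1,0.9,-0.04,0],[1,0.1,0.9,-0.04,0],[1,0.1,0.9,-0.04,0],[1,0.1,0.9,-0.04,0],[1,0.1,0.9,-0.04,0],[1,0.1,0.9,-0.04,0],[1,0.1,0.9,-0.04,0],[1,0,0,0,0],[1,0,0,0,0]]}'
python3 - <<'E'
from h import *
from meas import circ
from workcell import optics,status
c=optics.read_camera("wrist"); np.savez("w2.npz",**c); P=cloud(c); print(P[...,2][np.isfinite(P[...,2])].max())
r=np.hypot(P[...,0]-.4922,P[...,1]-.2562)
t=P[(r<.03)&(P[...,2]>.160)&(P[...,2]<.175)]; print("top",len(t),t.mean(0) if len(t) else 0, cv2.minAreaRect(t[:,:2].astype(np.float32)) if len(t) else 0)
t=P[(r<.045)&(P[...,2]>.1045)&(P[...,2]<.111)]; print("flange",len(t),circ(t[:,:2]),t.mean(0))
cv2.imwrite("pics/w2.png",c["frame"][:,:,::-1])
print(status.get_state()["tcp_pos"],status.get_state()["joint_pos"])
E
```

```text
clock: 4.32
tcp_pos: [0.6034, -0.1271, 0.2483]
orientation: [0.0, -0.085, 0.996, -0.0]
wrist_force: [0.1, 0.0, 0.2]
finger_gap: 0.0852
grip_force: 0.0
clock: 5.95
tcp_pos: [0.4946, 0.2562, 0.2656]
orientation: [0.0, -0.084, 0.996, -0.0]
wrist_force: [-0.4, 0.8, -0.3]
finger_gap: 0.0857
grip_force: 0.0
0.29704244319196843
top 1655 [0.49110115 0.25422529 0.16819618] ((0.4922148585319519, 0.25432610511779785), (0.03003046102821827, 0.029435619711875916), 82.47720336914062)
flange 2309 (array([0.49242656, 0.25438415]), np.float64(0.024973563167924217)) [0.48321208 0.25294083 0.10877535]
[0.49474873 0.25594156 0.2655481 ] [ 3.33493122e-01  2.92158256e-01 -7.74339654e-02  1.20120288e+00
 -4.98623844e-04  1.66754133e-01]
```

View pics/w2.png

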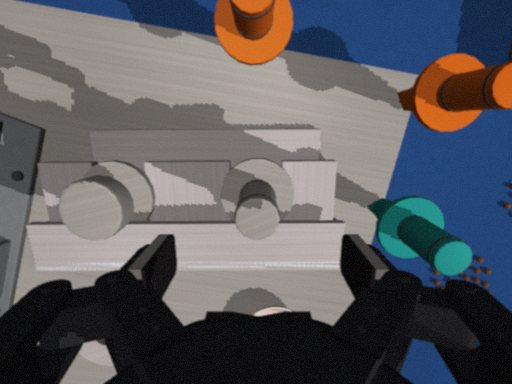

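The picture shows the slim grey arbor at (257,213), centred between the fingers, with the plain arbor at (95,207). I descend and grip.

```bash
python3 -m handwheel '{"deltas": [[1,0.07,-0.02,0.4,0],[1,0,0,0.6,0],[1,0,0,0.5,0],[1,0,0,0.21,0],[1,0,0,0,0],[-1,0,0,0,0],[-1,0,0,0,0],[-1,0,0,0,0],[-1,0,0,0,0],[-1,0,0,0,0],[-1,0,0,0,0]]}' 90
```

```text
clock: 7.38
tcp_pos: [0.4922, 0.2559, 0.1979]
orientation: [0.001, -0.084, 0.996, -0.0]
wrist_force: [-0.1, -2.0, 5.5]
finger_gap: 0.0281
grip_force: 88.4
```

```bash
python3 -m handwheel '{"deltas": [[-1,0.2,0,0,0],[-1,0.2,0,0,0],[-1,0.2,0,0,0],[-1,0.2,0,0,0],[-1,0,0,0,0],[-1,0,0,0,0]]}' && python3 -m handwheel '{"deltas": [[-1,0,0,-0.25,0],[-1,0,0,-0.5,0],[-1,0,0,-0.7,0],[-1,0,0,-0.7,0],[-1,0,0,-0.7,0],[-1,0,0,-0.7,0],[-1,0,0,0,0],[-1,0,0,0,0]]}'
python3 - <<'E'
from h import *
from workcell import optics
o=[]
for n in("scene","side"):
    c=optics.read_camera(n); np.savez(f"{n}3.npz",**c)
    f,cx,cy,k=K(c); d=rot(c["attitude"]).T@(np.array([.46,.25,.19])-c["origin"]); u,v=int(cx+f*d[0]/d[2]),int(cy+f*d[1]/d[2]); print(n,u,v)
    o.append(cv2.resize(c["frame"][v-40:v+40,u-40:u+40,::-1],(400,400),interpolation=cv2.INTER_CUBIC))
cv2.imwrite("pics/lift.png",np.hstack(o))
E
```

```text
clock: 8.12
tcp_pos: [0.4599, 0.2507, 0.1978]
orientation: [0.0, -0.084, 0.996, 0.0]
wrist_force: [2.1, -0.0, 7.8]
finger_gap: 0.0283
grip_force: 88.8
clock: 9.12
tcp_pos: [0.4592, 0.2503, 0.3372]
orientation: [-0.002, -0.084, 0.996, -0.0]
wrist_force: [0.3, 0.7, -4.7]
finger_gap: 0.0285
grip_force: 88.9
scene 339 178
side 295 207
```

View pics/lift.png

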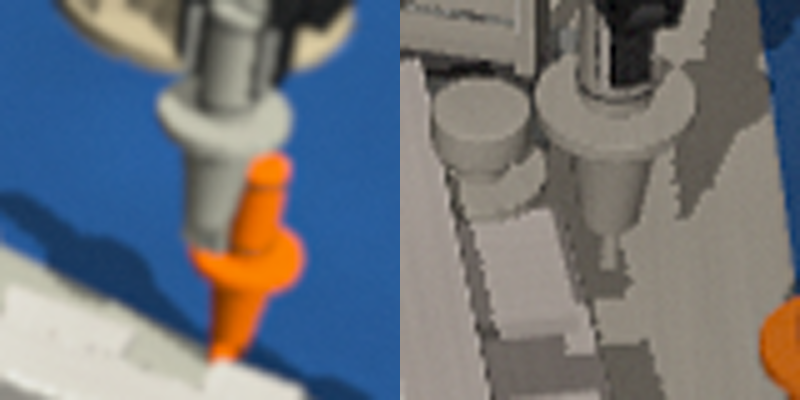

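The crop shows the arbor held upright. In the side view the tang at crop (612,250) is seen edge-on, so its width runs along about 87° in the world. The slot is at 54°, so I carry it over the spindle, turn it about 33° and check it there.

```bash
python3 -m handwheel '{"deltas": [[-1,0,0,-0.3,0],[-1,-0.33,-0.86,0,0],[-1,-0.33,-0.86,0,0],[-1,-0.33,-0.86,0,0],[-1,-0.33,-0.86,0,0],[-1,-0.33,-0.86,0,0],[-1,-0.33,-0.86,0,0],[-1,-0.33,-0.86,0,0],[-1,-0.33,-0.86,0,0],[-1,-0.33,-0.86,0,0],[-1,-0.33,-0.86,0,0],[-1,-0.33,-0.86,0,0],[-1,0,0,0,0.8],[-1,0,0,0,0.8],[-1,0,0,0,0.8],[-1,0,0,0,0.9],[-1,0,0,0,0],[-1,0,0,0,0]]}'
python3 - <<'E'
from h import *
from meas import circ
from workcell import optics,status
o=[];t=status.get_state()["tcp_pos"]; T=[]
for n in("scene","side"):
    c=optics.read_camera(n); np.savez(f"{n}4.npz",**c); P=cloud(c)
    f,cx,cy,k=K(c); d=rot(c["attitude"]).T@(np.r_[t[:2],.195]-c["origin"]); u,v=int(cx+f*d[0]/d[2]),int(cy+f*d[1]/d[2])
    o.append(cv2.resize(c["frame"][v-40:v+40,u-40:u+40,::-1],(400,400),interpolation=cv2.INTER_CUBIC))
    r=np.hypot(P[...,0]-t[0],P[...,1]-t[1])
    q=P[(r<.018)&(P[...,2]>.168)&(P[...,2]<.188)]; T.append(q)
    if len(q)>3:
        e=cv2.minAreaRect(q[:,:2].astype(np.float32)); vv=cv2.fitLine(q[:,:2].astype(np.float32),cv2.DIST_HUBER,0,.01,.01).ravel()
        print(n,"tang",len(q),q.mean(0),e,"dir",np.degrees(np.arctan2(vv[1],vv[0]))%180)
    q=P[(r<.034)&(P[...,2]>.23)&(P[...,2]<.275)]; print(n,"flange z hist",np.percentile(q[:,2],[2,50,98]))
    q=P[(r<.03)&(P[...,2]>.2)&(P[...,2]<.24)]; 
    rr=.02-(.2505-q[:,2])*16/56   # taper radius at height
    from scipy.optimize import least_squares
    g=least_squares(lambda p:np.hypot(q[:,0]-p[0],q[:,1]-p[1])-rr,t[:2],loss="soft_l1",f_scale=.001); print(n,"taper axis",g.x,len(q),g.cost)
cv2.imwrite("pics/hover.png",np.hstack(o))
E
```

```text
clock: 11.48
tcp_pos: [0.6669, -0.0981, 0.3511]
orientation: [-0.0, 0.201, 0.98, -0.0]
wrist_force: [0.0, -0.8, -4.4]
finger_gap: 0.0282
grip_force: 89.5
scene tang 11 [ 0.67097681 -0.09215363  0.18155884] ((0.6702173948287964, -0.09681051224470139), (0.01664210483431816, 0.005111921578645706), 77.59093475341797) dir 70.344894
scene flange z hist [0.23096169 0.25967492 0.27231654]
scene taper axis [ 0.66768815 -0.09554754] 126 0.0001441636455291367
side tang 25 [ 0.66595862 -0.09543012  0.18308764] ((0.6655929684638977, -0.09764328598976135), (0.02410665526986122, 0.008008652366697788), 49.202667236328125) dir 60.48752
side flange z hist [0.23215793 0.26097217 0.27337858]
side taper axis [ 0.66653972 -0.09497846] 130 0.00016230686878506277
```

View pics/hover.png

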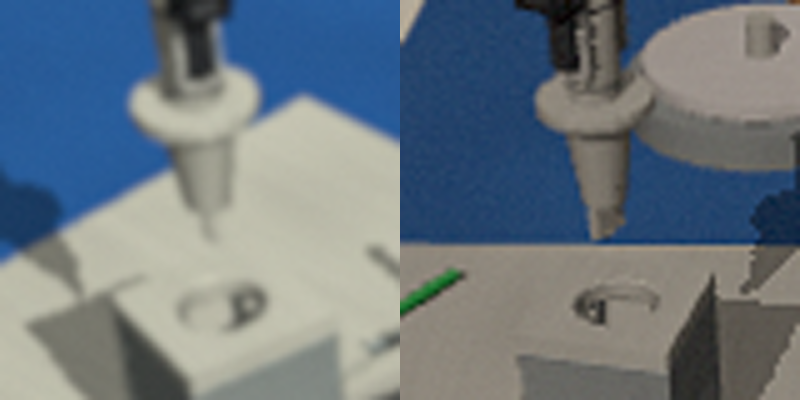

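Now the scene view, looking along about 53°, sees the tang edge-on at crop (208,228), so it lines up with the slot at 54°. I lower it.

```bash
python3 -m handwheel '{"deltas": [[-1,0,-0.016,0.4,0],[-1,0,0,0.5,0],[-1,0,0,0.5,0],[-1,0,0,0.4,0],[-1,0,0,0.3,0],[-1,0,0,0.2,0],[-1,0,0,0.1,0],[-1,0,0,0,0],[-1,0,0,0,0]]}' && python3 -m handwheel '{"deltas": [[-1,0,0,0.05,0],[-1,0,0,0.05,0],[-1,0,0,0.05,0],[-1,0,0,0.05,0],[-1,0,0,0.05,0],[-1,0,0,0,0]]}'
```

```text
clock: 12.7
tcp_pos: [0.6669, -0.0988, 0.2557]
orientation: [0.001, 0.202, 0.979, -0.0]
wrist_force: [0.1, -0.1, -3.0]
finger_gap: 0.0281
grip_force: 89.6
clock: 13.45
tcp_pos: [0.6665, -0.0987, 0.2448]
orientation: [-0.0, 0.202, 0.979, -0.0]
wrist_force: [0.4, 0.4, -3.8]
finger_gap: 0.0284
grip_force: 89.6
```

```bash
python3 -m handwheel '{"deltas": [[-1,0,0,0.05,0],[-1,0,0,0.05,0],[-1,0,0,0.05,0],[-1,0,0,0,0]]}' && python3 -m handwheel '{"deltas": [[-1,0,0,0.05,0],[-1,0,0,0.05,0],[-1,0,0,0,0],[-1,0,0,0,0]]}'
```

```text
clock: 13.95
tcp_pos: [0.6665, -0.0987, 0.2388]
orientation: [-0.0, 0.202, 0.979, -0.0]
wrist_force: [0.1, 0.7, -3.7]
finger_gap: 0.0282
grip_force: 89.6
clock: 14.45
tcp_pos: [0.6665, -0.0987, 0.2351]
orientation: [-0.0, 0.202, 0.979, -0.0]
wrist_force: [0.1, 0.1, -3.8]
finger_gap: 0.0285
grip_force: 89.6
```

The tang is through the slot with no contact force. Now the twisting push home.

```bash
python3 -m handwheel '{"deltas": [[-1,0,0,0.05,0.2],[-1,0,0,0.05,-0.2],[-1,0,0,0,0]]}' && python3 -m handwheel '{"deltas": [[-1,0,0,0.04,0.2],[-1,0,0,0.04,-0.2],[-1,0,0,0,0]]}'
```

```text
clock: 14.82
tcp_pos: [0.6664, -0.0987, 0.2311]
orientation: [-0.0, 0.202, 0.979, -0.0]
wrist_force: [-0.2, -0.7, -1.1]
finger_gap: 0.0279
grip_force: 89.6
clock: 15.2
tcp_pos: [0.6666, -0.0988, 0.2287]
orientation: [0.0, 0.202, 0.979, -0.0]
wrist_force: [-3.8, 0.3, 5.7]
finger_gap: 0.0281
grip_force: 90.0
```

```bash
python3 -m handwheel '{"deltas": [[-1,0,0,0.04,0.2],[-1,0,0,0.03,-0.2],[-1,0,0,0,0]]}' && python3 -m handwheel '{"deltas": [[-1,0,0,0.03,0.2],[-1,0,0,0.03,-0.2],[-1,0,0,0,0]]}'
```

```text
clock: 15.58
tcp_pos: [0.6665, -0.0989, 0.228]
orientation: [0.001, 0.202, 0.979, -0.0]
wrist_force: [-7.4, 1.6, 13.9]
finger_gap: 0.0279
grip_force: 91.3
clock: 15.95
tcp_pos: [0.6665, -0.0989, 0.2279]
orientation: [0.002, 0.202, 0.979, -0.0]
wrist_force: [-10.7, 2.3, 23.2]
finger_gap: 0.0285
grip_force: 92.3
```

```bash
python3 -m handwheel '{"deltas": [[-1,0,0,0.03,0.2],[-1,0,0,0.02,-0.2],[-1,0,0,0,0]]}' && python3 -m handwheel '{"deltas": [[-1,0,0,-0.13,0],[-1,0,0,-0.1,0],[-1,0,0,0,0]]}'
```

```text
clock: 16.32
tcp_pos: [0.6666, -0.0988, 0.2278]
orientation: [0.003, 0.202, 0.979, -0.001]
wrist_force: [-14.7, 2.7, 30.8]
finger_gap: 0.0282
grip_force: 93.1
clock: 16.7
tcp_pos: [0.6665, -0.0988, 0.2287]
orientation: [-0.001, 0.202, 0.979, -0.0]
wrist_force: [-1.8, 0.2, -4.2]
finger_gap: 0.028
grip_force: 89.4
```

```bash
python3 -m handwheel '{"deltas": [[-0.2,0,0,0,0],[0,0,0,0,0],[0.5,0,0,0,0],[1,0,0,0,0],[1,0,0,0,0],[1,0,0,0,0]]}' && python3 -m handwheel '{"deltas": [[1,0,0,-0.6,0],[1,0,0,-0.8,0],[1,0,0,-0.8,0],[1,0,0,-0.3,0],[1,0,0,0,0],[1,0,0,0,0]]}'
python3 - <<'E'
from h import *
from meas import circ
from workcell import optics
for n in("scene","side","wrist"):
    c=optics.read_camera(n); np.savez(f"{n}5.npz",**c); P=cloud(c)
    r=np.hypot(P[...,0]-.6665,P[...,1]+.0987)
    for nm,a,b,lo,hi in(("top",0,.016,.185,.215),("flange",.02,.031,.12,.16),("face",.036,.043,.12,.14)):
        q=P[(r>=a)&(r<b)&(P[...,2]>lo)&(P[...,2]<hi)]; print(n,nm,len(q),np.median(q,0).round(4) if len(q) else "")
E
```

```text
clock: 17.45
tcp_pos: [0.6666, -0.0987, 0.2299]
orientation: [0.0, 0.202, 0.979, -0.0]
wrist_force: [-0.1, -0.5, -1.6]
finger_gap: 0.0852
grip_force: 0.0
clock: 18.2
tcp_pos: [0.6662, -0.0986, 0.3282]
orientation: [-0.001, 0.202, 0.979, 0.0]
wrist_force: [-0.4, -0.2, -0.3]
finger_gap: 0.0855
grip_force: 0.0
scene top 101 [ 0.6694 -0.0938  0.1972]
scene flange 149 [ 0.6796 -0.0851  0.1382]
scene face 116 [ 0.6847 -0.087   0.1296]
side top 84 [ 0.6659 -0.0904  0.1984]
side flange 115 [ 0.6664 -0.0823  0.1397]
side face 92 [ 0.6682 -0.0785  0.1312]
wrist top 1232 [ 0.6646 -0.098   0.1995]
wrist flange 1352 [ 0.6553 -0.0888  0.1397]
wrist face 1551 [ 0.6585 -0.0925  0.1308]
```

The arbor is home: flange top 8.5–8.9 mm and grip top 67–69 mm above the face in all three cameras (nominal 8 and 68). Now I go round behind the wedge tail with shut fingers.

```bash
python3 -m handwheel '{"deltas": [[1,0,0,0,-0.55],[1,0,0,0,-0.55],[1,0.9,0,0,0],[-1,0.95,0,0,0],[-1,0.95,0,0,0],[-1,0.95,0,0,0],[-1,0.95,0,0,0],[-1,0.9,0,0,0],[-1,0,0,0.8,0],[-1,0,0,0.8,0],[-1,0,0,0.8,0],[-1,0,0,0.8,0],[-1,0,0,0.8,0],[-1,0,0,0.8,0],[-1,0,0,0.35,0],[-1,0,0,0,0],[-1,0,0,0,0]]}' 40
python3 - <<'E'
from h import *
from workcell import optics,status
s=status.get_state(); print(s["tcp_pos"],rot(s["orientation"]).round(3).tolist())
o=[]
for n in("scene","side"):
    c=optics.read_camera(n); np.savez(f"{n}6.npz",**c); P=cloud(c)
    f,cx,cy,k=K(c); d=rot(c["attitude"]).T@(np.r_[.52,-.06,.1]-c["origin"]); u,v=int(cx+f*d[0]/d[2]),int(cy+f*d[1]/d[2])
    o.append(cv2.resize(c["frame"][v-50:v+50,u-50:u+50,::-1],(400,400),interpolation=cv2.INTER_CUBIC))
cv2.imwrite("pics/tail.png",np.hstack(o))
E
```

```text
clock: 20.48
tcp_pos: [0.4485, -0.051, 0.1248]
orientation: [0.001, 0.108, 0.994, -0.0]
wrist_force: [-0.0, -0.1, -0.4]
finger_gap: -0.0001
grip_force: 0.0
[ 0.44852245 -0.05103675  0.12484243] [[-0.977, 0.214, 0.002], [0.214, 0.977, -0.001], [-0.002, -0.0, -1.0]]
```

View pics/tail.png

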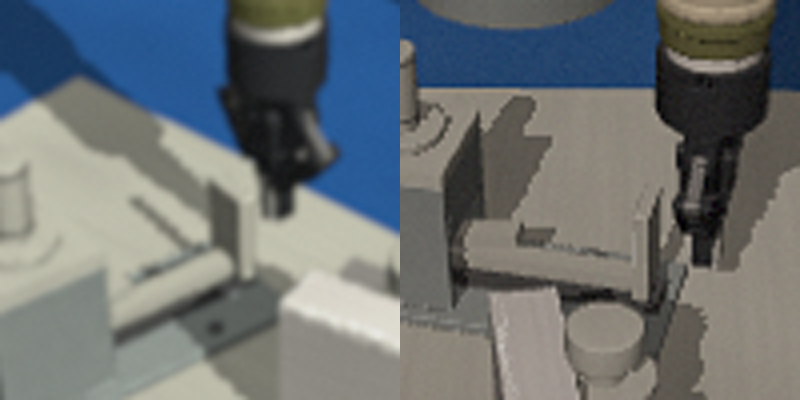

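The picture shows the shut fingers behind the tail plate (side crop (705,250), plate at (648,240)), with the arbor standing in the spindle. I push along tool -x.

```bash
python3 -m handwheel '{"deltas": [[-1,-0.25,0,0,0],[-1,-0.25,0,0,0],[-1,-0.1,0,0,0],[-1,-0.1,0,0,0],[-1,-0.1,0,0,0],[-1,0,0,0,0]]}' && python3 -m handwheel '{"deltas": [[-1,-0.1,0,0,0],[-1,-0.1,0,0,0],[-1,-0.1,0,0,0],[-1,0,0,0,0]]}'
```

```text
clock: 21.32
tcp_pos: [0.4793, -0.0577, 0.1237]
orientation: [0.0, 0.108, 0.994, -0.0]
wrist_force: [-0.6, -0.1, -0.3]
finger_gap: -0.0003
grip_force: 0.0
clock: 21.82
tcp_pos: [0.4915, -0.0604, 0.1239]
orientation: [0.0, 0.108, 0.994, -0.0]
wrist_force: [0.0, 0.7, -0.8]
finger_gap: 0.0001
grip_force: 0.0
```

```bash
cat > tail.py <<'E'
from h import *
from workcell import optics,status
import sys
s=status.get_state(); print("tcp",s["tcp_pos"].round(4),"F",s["wrist_force"].round(1))
X=np.array([.9763,-.2164]); C=np.array([.6665,-.0987])
for n in("scene","side"):
    c=optics.read_camera(n); np.savez(f"{n}7.npz",**c); P=cloud(c); F=c["frame"].astype(int)
    P=P[np.isfinite(P[...,2])&(F.max(-1)>105)]; a=(P[:,:2]-C)@X; b=(P[:,:2]-C)@np.array([.2164,.9763])
    q=(abs(b)<.024)&(P[:,2]>.084)&(P[:,2]<.104)&(a<-.08)&(a>-.22); print(n,"tail a",np.percentile(a[q],[2,50,98]).round(4),q.sum())
    r=np.hypot(a,b); q=(r<.016)&(P[:,2]>.185); print(n,"top z",np.median(P[q],0).round(4), "face z",np.median(P[(r>.036)&(r<.043)&(abs(P[:,2]-.13)<.01)][:,2]).round(4))
E
python3 tail.py
```

```text
tcp [ 0.4915 -0.0604  0.1239] F [ 0.   0.7 -0.8]
scene tail a [-0.1681 -0.158  -0.1534] 65
scene top z [ 0.6689 -0.0932  0.1974] face z 0.1296
side tail a [-0.1652 -0.1595 -0.1554] 20
side top z [ 0.666  -0.0913  0.1996] face z 0.1308
```

The wedge is at about 19 mm and near the nose. I go on slowly.

```bash
python3 -m handwheel '{"deltas": [[-1,-0.05,0,0,0],[-1,-0.05,0,0,0],[-1,-0.05,0,0,0]]}' && python3 -m handwheel '{"deltas": [[-1,-0.05,0,0,0],[-1,-0.05,0,0,0]]}' && python3 -m handwheel '{"deltas": [[-1,-0.05,0,0,0],[-1,-0.05,0,0,0]]}'
```

```text
clock: 22.3
tcp_pos: [0.4964, -0.0614, 0.1239]
orientation: [-0.0, 0.108, 0.994, 0.0]
wrist_force: [-3.1, 1.1, 1.5]
finger_gap: 0.0001
grip_force: 0.0
clock: 22.55
tcp_pos: [0.4997, -0.0621, 0.1236]
orientation: [-0.001, 0.108, 0.994, 0.0]
wrist_force: [-6.1, 1.5, 2.1]
finger_gap: -0.0002
grip_force: 0.0
clock: 22.8
tcp_pos: [0.503, -0.0628, 0.1234]
orientation: [-0.002, 0.108, 0.994, 0.0]
wrist_force: [-7.4, 1.7, 4.1]
finger_gap: 0.0001
grip_force: 0.0
```

```bash
python3 -m handwheel '{"deltas": [[-1,-0.05,0,0,0],[-1,-0.05,0,0,0],[-1,-0.05,0,0,0]]}' && python3 -m handwheel '{"deltas": [[-1,-0.05,0,0,0],[-1,-0.05,0,0,0],[-1,-0.05,0,0,0]]}' && python3 -m handwheel '{"deltas": [[-1,-0.05,0,0,0],[-1,-0.05,0,0,0],[-1,-0.05,0,0,0]]}'; python3 tail.py
```

```text
clock: 23.18
tcp_pos: [0.5075, -0.0637, 0.1231]
orientation: [-0.003, 0.108, 0.994, 0.0]
wrist_force: [-10.7, 2.2, 5.8]
finger_gap: -0.0001
grip_force: 0.0
clock: 23.55
tcp_pos: [0.5118, -0.0645, 0.1226]
orientation: [-0.005, 0.107, 0.994, 0.001]
wrist_force: [-14.4, 2.4, 6.7]
finger_gap: 0.0003
grip_force: 0.0
clock: 23.92
tcp_pos: [0.5164, -0.0654, 0.1222]
orientation: [-0.006, 0.107, 0.994, 0.001]
wrist_force: [-18.3, 3.6, 8.1]
finger_gap: -0.0001
grip_force: 0.0
tcp [ 0.5164 -0.0654  0.1222] F [-18.3   3.6   8.1]
scene tail a [-0.1437 -0.1335 -0.129 ] 66
scene top z [ 0.6661 -0.0942  0.198 ] face z 0.1297
side tail a [-0.1392 -0.1328 -0.1292] 15
side top z [ 0.6636 -0.0921  0.2011] face z 0.1307
```

```bash
python3 -m handwheel '{"deltas": [[-1,-0.05,0,0,0],[-1,-0.05,0,0,0],[-1,-0.05,0,0,0]]}' && python3 -m handwheel '{"deltas": [[-1,-0.05,0,0,0],[-1,-0.05,0,0,0],[-1,-0.05,0,0,0]]}' ; python3 tail.py
```

```text
clock: 24.4
tcp_pos: [0.5221, -0.0667, 0.1222]
orientation: [-0.006, 0.107, 0.994, 0.001]
wrist_force: [-18.3, 3.7, 8.3]
finger_gap: 0.0001
grip_force: 0.0
clock: 24.78
tcp_pos: [0.5278, -0.0679, 0.1222]
orientation: [-0.007, 0.107, 0.994, 0.001]
wrist_force: [-17.9, 3.3, 8.7]
finger_gap: -0.0002
grip_force: 0.0
tcp [ 0.5278 -0.0679  0.1222] F [-17.9   3.3   8.7]
scene tail a [-0.1347 -0.1222 -0.1169] 67
scene top z [ 0.6659 -0.0961  0.1974] face z 0.1296
side tail a [-0.1279 -0.1216 -0.1185] 16
side top z [ 0.6623 -0.0937  0.2026] face z 0.1312
```

```bash
python3 -m handwheel '{"deltas": [[-1,-0.05,0,0,0],[-1,-0.05,0,0,0],[-1,-0.05,0,0,0]]}' && python3 -m handwheel '{"deltas": [[-1,-0.05,0,0,0],[-1,-0.05,0,0,0],[-1,-0.05,0,0,0]]}' && python3 -m handwheel '{"deltas": [[-1,-0.05,0,0,0],[-1,-0.05,0,0,0]]}' ; python3 tail.py
```

```text
clock: 25.25
tcp_pos: [0.5339, -0.0692, 0.1222]
orientation: [-0.006, 0.107, 0.994, 0.001]
wrist_force: [-18.6, 4.6, 9.8]
finger_gap: -0.0001
grip_force: 0.0
clock: 25.62
tcp_pos: [0.5345, -0.0688, 0.1205]
orientation: [-0.012, 0.107, 0.994, 0.002]
wrist_force: [-29.7, 10.9, 8.0]
finger_gap: -0.0001
grip_force: 0.0
clock: 25.88
tcp_pos: [0.5347, -0.0694, 0.1185]
orientation: [-0.016, 0.107, 0.994, 0.001]
wrist_force: [-39.8, 4.0, 9.0]
finger_gap: 0.0
grip_force: 0.0
tcp [ 0.5347 -0.0694  0.1185] F [-39.8   4.    9. ]
scene tail a [-0.1275 -0.1149 -0.1106] 67
scene top z [ 0.6659 -0.0965  0.1991] face z 0.1295
side tail a [-0.122  -0.116  -0.1129] 8
side top z [ 0.6618 -0.0944  0.2012] face z 0.1311
```

The wedge is at its end stop. I back off and check.

```bash
python3 -m handwheel '{"deltas": [[-1,0.3,0,0,0],[-1,0.5,0,0,0],[-1,0.7,0,0,0],[-1,0.7,0,0,0],[-1,0,0,-0.7,0],[-1,0,0,-0.7,0],[-1,0,0,-0.7,0],[-1,0,0,-0.7,0],[-1,0,0,-0.7,0],[-1,0,0,0,0],[-1,0,0,0,0]]}'; python3 tail.py; python3 - <<'E'
from h import *
o=[]
for n in("scene","side"):
    c=dict(np.load(f"{n}7.npz")); P=cloud(c); r=np.hypot(P[...,0]-.6665,P[...,1]+.0987)
    q=P[(r>.02)&(r<.031)&(P[...,2]>.132)&(P[...,2]<.165)]; print(n,"flange z",np.percentile(q[:,2],[5,50,95]).round(4))
    f,cx,cy,k=K(c); d=rot(c["attitude"]).T@(np.r_[.64,-.09,.13]-c["origin"]); u,v=int(cx+f*d[0]/d[2]),int(cy+f*d[1]/d[2])
    o.append(cv2.resize(c["frame"][v-40:v+40,u-40:u+40,::-1],(400,400),interpolation=cv2.INTER_CUBIC))
cv2.imwrite("pics/end.png",np.hstack(o))
E
```

```text
clock: 27.35
tcp_pos: [0.4638, -0.0543, 0.2636]
orientation: [0.0, 0.108, 0.994, -0.0]
wrist_force: [-0.1, -0.5, 0.6]
finger_gap: -0.0004
grip_force: 0.0
tcp [ 0.4638 -0.0543  0.2636] F [-0.1 -0.5  0.6]
scene tail a [-0.1234 -0.1161 -0.1108] 65
scene top z [ 0.6655 -0.0961  0.1988] face z 0.1296
side tail a [-0.1222 -0.117  -0.1122] 51
side top z [ 0.6615 -0.0939  0.202 ] face z 0.1312
scene flange z [0.1391 0.1437 0.1477]
side flange z [0.1389 0.1453 0.1488]
```

View pics/end.png

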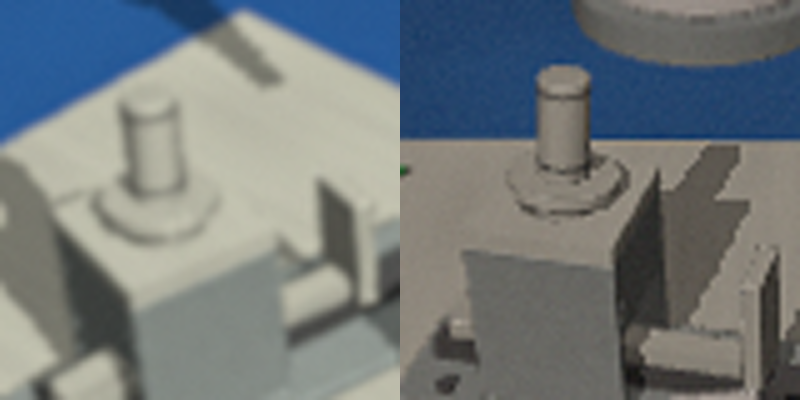

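The arbor stands in the spindle with the flange top about 14 mm above the face, so it has lifted about 6 mm, and the wedge is at about 65 mm. I check its tilt before handing in.

```bash
python3 - <<'E'
from h import *
from scipy.optimize import least_squares
for n in("scene","side"):
    c=dict(np.load(f"{n}7.npz")); P=cloud(c); r=np.hypot(P[...,0]-.6665,P[...,1]+.0987)
    q=P[(r>.019)&(r<.029)&(P[...,2]>.138)&(P[...,2]<.152)]
    g=least_squares(lambda p:p[0]*(q[:,0]-.6665)+p[1]*(q[:,1]+.0987)+p[2]-q[:,2],[0,0,.144],loss="soft_l1",f_scale=.0007); print(n,"flange plane",g.x,len(q))
    q=P[(r<.022)&(P[...,2]>.155)&(P[...,2]<.195)]
    g=least_squares(lambda p:np.hypot(q[:,0]-p[0]-p[2]*(q[:,2]-.14),q[:,1]-p[1]-p[3]*(q[:,2]-.14))-.015,[.6665,-.0987,0,0],loss="soft_l1",f_scale=.001); print(n,"axis at .14, slope",g.x,len(q))
E
python3 -m handwheel '{"deltas": [[-1,0,0,0,0],[-1,0,0,0,0]]}'
```

```text
scene flange plane [0.0219697  0.04188055 0.14391015] 115
scene axis at .14, slope [ 0.66208822 -0.10288726 -0.04757661 -0.06092145] 149
side flange plane [0.06558622 0.04437727 0.14574683] 79
side axis at .14, slope [ 0.66374257 -0.10205439 -0.0665231  -0.07181266] 147
clock: 27.7
tcp_pos: [0.4632, -0.0542, 0.2633]
orientation: [-0.0, 0.108, 0.994, 0.0]
wrist_force: [0.2, -0.1, -0.6]
finger_gap: -0.0005
grip_force: 0.0
```

The tilt margin matters, so I calibrate the method on the earlier home images.

```bash
python3 - <<'E'
from h import *
from workcell import optics
from scipy.optimize import least_squares
for n in("scene","side"):
  for t,dz in((5,0),(7,.006),(8,.006)):
    if t==8: c=optics.read_camera(n)
    else: c=dict(np.load(f"{n}{t}.npz"))
    P=cloud(c); r=np.hypot(P[...,0]-.6665,P[...,1]+.0987)
    q=P[(r>.019)&(r<.029)&(abs(P[...,2]-.1385-dz)<.006)]
    g=least_squares(lambda p:p[0]*(q[:,0]-.6665)+p[1]*(q[:,1]+.0987)+p[2]-q[:,2],[0,0,.144],loss="soft_l1",f_scale=.0007); print(n,t,"plane",g.x.round(4),len(q),end=" ")
    q=P[(r<.022)&(P[...,2]>.15+dz)&(P[...,2]<.19+dz)]
    g=least_squares(lambda p:np.hypot(q[:,0]-p[0]-p[2]*(q[:,2]-.13-dz),q[:,1]-p[1]-p[3]*(q[:,2]-.13-dz))-.015,[.6665,-.0987,0,0],loss="soft_l1",f_scale=.001); print("axis",g.x.round(4))
E
```

```text
scene 5 plane [-0.0027  0.0016  0.1387] 94 axis [ 0.6653 -0.1005 -0.0027  0.0201]
scene 7 plane [0.022  0.0419 0.1439] 115 axis [ 0.6625 -0.1025 -0.0529 -0.0638]
scene 8 plane [0.0382 0.0402 0.1438] 119 axis [ 0.663  -0.1025 -0.0603 -0.0649]
side 5 plane [-0.0009 -0.0267  0.1404] 75 axis [ 0.6659 -0.0987  0.0011 -0.011 ]
side 7 plane [0.0656 0.0444 0.1457] 79 axis [ 0.6641 -0.1017 -0.0674 -0.0735]
side 8 plane [0.0628 0.0132 0.1455] 92 axis [ 0.6635 -0.101  -0.0485 -0.0944]
```

The estimated tilt is 0.07–0.10 rad against a limit of 0.12. I take a closer measurement from above with the wrist camera, without touching anything.

```bash
python3 -m handwheel '{"deltas": [[-1,0,0,-0.9,0],[-1,0,0,-0.9,0],[-1,-0.9,0,0,0],[-1,-0.9,0,0,0],[-1,-0.9,0,0,0],[-1,-0.9,0,0,0],[-1,-0.9,0,0,0],[-1,-0.9,0,0,0],[-1,0,0,0,0],[-1,0,0,0,0],[-1,0,0,0,0]]}'
python3 - <<'E'
from h import *
from workcell import optics
from scipy.optimize import least_squares
def planes(c,t):
    P=cloud(c); r=np.hypot(P[...,0]-.6640,P[...,1]+.101)
    def fit(m):
        q=P[m]; g=least_squares(lambda p:p[0]*(q[:,0]-.6665)+p[1]*(q[:,1]+.0987)+p[2]-q[:,2],[0,0,np.median(q[:,2])],loss="soft_l1",f_scale=.0005); return g.x.round(4),len(q)
    z=P[...,2]
    print(t,"flange",fit((r>.019)&(r<.029)&(z>.134)&(z<.152)),"face",fit((r>.037)&(r<.055)&(abs(z-.131)<.004)),"top",fit((r<.02)&(z>.194)&(z<.210)),"topc",np.mean(P[(r<.022)&(z>.194)&(z<.210)],0).round(4))
planes(dict(np.load("wrist5.npz")),"home")
for i in range(2): c=optics.read_camera("wrist"); planes(c,"now")
print(c["origin"])
E
```

```text
clock: 29.18
tcp_pos: [0.6736, -0.1002, 0.3366]
orientation: [0.0, 0.108, 0.994, -0.0]
wrist_force: [0.7, 0.6, -0.1]
finger_gap: -0.0002
grip_force: 0.0
home flange (array([ 0.0032, -0.0003,  0.1398]), 1120) face (array([0.001 , 0.0003, 0.1308]), 3189) top (array([ 0.0149, -0.0087,  0.1996]), 1140) topc [ 0.6655 -0.0984  0.1994]
now flange (array([0.0647, 0.0718, 0.1452]), 1132) face (array([0.0013, 0.0009, 0.1308]), 3180) top (array([0.0743, 0.0521, 0.2053]), 1160) topc [ 0.659  -0.1055  0.204 ]
now flange (array([0.0636, 0.0745, 0.1453]), 1131) face (array([0.0003, 0.0007, 0.1308]), 3184) top (array([0.0735, 0.0507, 0.2052]), 1160) topc [ 0.6591 -0.1054  0.204 ]
[ 0.61091511 -0.08630888  0.40751672]
```

The wrist camera gives a tilt of about 0.09 rad (limit 0.12), a lift of about 5.2 mm (4.5–14 needed) and an offset of about 3 mm (limit 6). All are within limits and the arbor is at rest, so I hand in.

```bash
python3 -c "
from workcell import hand_in
print(hand_in())"
```

```text
the job is handed in; nothing more can be done
None
```

I seated the arbor fully home and let it go, then drove the wedge to its end stop. The arbor now stands loose in the spindle, lifted about 5 mm, leaning about 0.09 rad (limit 0.12) and about 3 mm off the axis; the job is handed in at about 29 s, with no verdict returned.

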